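# Clamp a resin-printer build platform in its stripping stand

## Robot

A 6-joint arm with a two-finger parallel gripper is mounted at the origin on the work surface. World frame = base frame: x ahead of the robot, y to its left, z up, the work surface at z = 0. Lengths are in m, angles in degrees, forces in N, time in s.
With the tool pointing down it reaches from about 0.325 to 0.85 m from the base axis. Payload 15.5 kg.
Tool frame: the origin (TCP) lies at the very end of the fingers, on their centre line; the grasp point (between the pads) lies 19 mm behind it (grasp_offset is the distance from the TCP to the grasp point, in m); z points along the fingers, y is the line along which they close (so a half turn about z gives the same grasp; the last joint's range is limited). The gripper opens to 91 mm and grips with 3 to 60 N. Pads are 32 mm wide; open, the fingers measure 118 mm over their backs; the gripper's body (76 mm by 178 mm) begins 60 mm behind the grasp point.
Start: joints at [70.216, 28.281, 77.091, -0, 74.628, -5.472], TCP at [0.155, 0.606, 0.214] pointing down, gripper open.
Joint ranges: [-166.48, 166.48], [-47.26, 123.95], [12.59, 153.08], [-70.14, 250.14], [6.76, 159.57], [-176.63, 176.63]. Speed limits (degrees/s): [108.29, 108.29, 147.25, 172.46, 172.46, 172.46].

## Interface

Orientations are given as a 3x3 rotation matrix whose columns are the frame's x, y, z axes.
In Python, from station import * gives the robot as it stands. The module is installed in compiled form; this text tells all that it offers.
- The arm moves only by the tool carry_out, never from a script. Its argument "motion" is text: rows parted by semicolons, each of 4 numbers parted by spaces: the shift along the tool's x, y, z in mm, then the turn about the tool's z in rad. A call has 1 to 5 rows; each row is the pose to reach, as a shift and turn from the pose commanded when the call began, along the tool's axes at that moment; what a row does not reach only later rows make up. A row lasts 1/10 s, in which the tool goes at most 50 mm and 8.59 degrees, less where a joint would pass 70% of its speed; a pose out of reach is approached as far as the arm can. A call with a gripper value outside its range is refused whole. "claw" is the closure, from 0 (fully open) to 1 (shut), set as the call begins (left out, the last holds). The fingers move at their own pace and stop on an object; the grip force is fixed at half the most. Time passes only in rows, so rows that repeat a pose let the fingers close. It gives the time, the measured TCP pose, the force, the opening and the grip force at its end, in the units of the state.
- sense(): the state, without advancing time (a new reading comes with each control period).
- snapshot(name): name is "scene" or "top" or "wrist"; returns a dict with "pixels" (384x512x3 uint8, blue, green, red), "fx", "fy", "cx", "cy" (pixels), "eye" and "attitude" of the camera in the world; the wrist camera has in their place "mount" (4x4, takes a point from camera to tool coordinates, whose origin is the TCP and whose axes are the flange's). Camera axes: x right, y down, z forward; pixel columns grow to the right and rows downward; lengths in m; the calibration is good to about 2 mm. A picture is of the moment at which its call begins: read the wrist's pose just before it. There is no depth.
- sign_off(): hands the job in; it is judged then, once.
The state is a dict: "clock": time; "joint_positions": joint angles; "qvel": joint speeds; "tau": joint torques, N m; "eef_pos": TCP position; "ee_rot": TCP orientation; "wrist_force": force on the tool from outside, world axes, zero at the start; "moment": the same for the moment, N m; "opening": finger opening in m; "gripper_force": force on a finger pad.
Only numpy, scipy, OpenCV 4.12 (cv2) and the standard library are available. Lean on these libraries where they do the work, as an engineer would, in place of code of your own. Each camera call takes 0.05 s, during which the arm holds its last target. There are 200 camera calls.

## Task

Clamp the build platform in its stand so that the printed parts can be scraped off: with the cam lever still up, push the steel clamp strap round until it lies over the platform against its stop pin, then push the red cam lever fully down. Nothing needs picking up: do not lift or shift the platform, and leave the jar, bottle, cup and scraper where they are.

Things in the scene. Friction and masses are not known exactly. Their poses are not given: they have to be found in the camera images.
- stand: Grey stand fixed to the bench, yawed up to 23 degrees either way; base plate 230 x 270 x 12 mm, x -115 to 115, y -115 to 155 mm. Origin on the bench; z up. The upright clamp stud is at x 0, y -55 mm. The platform lies on two rails between low dowels (top 46 mm), its top 50 mm above the bench, covering x -96 to 96, y -5 to 125 mm.
- stop_pin (a point): Centre of the top of the upright steel stop pin, 12 mm thick, 67 mm above the bench, at x -19, y -26 mm of the stand.
- platform: Loose aluminium build platform, plate 192 x 130 x 10 mm, about 0.85 kg, black mounting block beneath. Origin: centre of the plate's underside, 40 mm above the bench; axes as the stand's. On it two beige printed dental arches, up to 28 mm above the plate's underside, only on the half away from the clamp (y above 0 in its own frame).
- strap_bar: Steel clamp strap, straight bar 26 mm wide, 10 mm thick, turning level about the stud. Origin: stud axis, mid thickness, 69 mm above the bench. Own y runs along it: heel at -18, nose end at 100 mm; z up. Under y = 80 a 16 mm rubber foot, 2.5 mm above the platform; the lever lowers the bar up to 4 mm on to it (lowered too soon, it hits the platform's edge).
- strap (a joint): Swing of the strap about the stud, rad. 0: over the platform along the stand's +y, at the stop pin. Grows clockwise seen from above; 1.57: open, along the stand's +x. Limits 0 to 1.9; starts 1.15 to 1.7. Stays where left; drag about 0.16 N m (2 to 3 N at 65 mm).
- strap_nose (a point): Point on the strap's upper face over the rubber foot, 80 mm from the stud axis; 74 mm above the bench while the lever is up; a lock nut 14 mm across stands 6 mm above it there.
- lever_pin (a point): Centre of the cam lever's level pivot pin, on the stud's axis, 88 mm above the bench.
- lever_grip (a point): A point on the axis of the lever's red round grip (18 mm thick, spanning 37 to 95 mm from the pin), 70 mm from the pin.
- lever (a joint): Cam lever, rad. It turns with the strap and points away from its nose, in the upright plane of the strap. 0: released, 65 degrees above level. Grows as it is pushed down and outward; 1.2: fully down, 4 degrees below level. Starts 0 to 0.12. Stays where left; drag about 0.32 N m (5 N at 70 mm), a little more as the clamp tightens.
- jar: Orange plastic jar with grey lid, 60 mm across, 70 mm high, standing on the bench; origin at the centre of its underside. To be left alone.
- dropper: Amber bottle with black cap and paper label, 46 mm across, 100 mm high, standing on the bench; origin at the centre of its underside. To be left alone.
- cup: White open cup, 68 mm across, 75 mm high, standing on the bench; origin at the centre of its underside. To be left alone.
- scraper: Scraper 200 mm long with black handle and steel blade 65 mm wide, lying flat on the bench beside the stand's +y edge, along the stand's x; origin at the middle of its length, underside. To be left alone.
Things that resemble listed ones, but are neither listed nor needed, are in the scene too. Of the things like the platform, leave any that is blue or purple; of the rest the larger one is meant.

How it is judged (in metres and radians):
On the way, in this order (a step that is already met when the one before it is completed fails the run):
1. the strap lies over the platform against its stop pin, the lever still up (value of joint strap below 0.12 rad and value of joint lever below 0.5 rad), for 0.2 s.
2. the cam lever is fully down and the strap's foot presses on the platform (value of joint lever above 1.08 rad and contact force between strap_bar and platform above 4 N), for 0.2 s.
At the end, for the whole second after the job is handed in: The strap is within 0.12 rad (7 degrees) of its stop over the platform, the lever within 0.12 rad of fully down, the strap's foot presses on the platform with more than 4 N, the platform is at rest within 6 mm of where it was, and jar, bottle, cup and scraper are within 15 mm of where they stood (all of step 2 and value of joint strap below 0.12 rad and distance of platform from where it was at the start of the episode below 0.006 m and linear speed of platform below 0.01 m/s and distance of each of jar, dropper, cup, scraper from where it was at the start of the episode below 0.015 m); the robot touches nothing.
It fails at once if the lever is pushed down while the strap is not over the platform (value of joint lever above 0.6 rad and value of joint strap above 0.3 rad).
It fails at once if the platform is shifted or lifted by more than 6 mm (distance of platform from where it was at the start of the episode above 0.006 m).
It fails at once if a bystander (jar, bottle, cup, scraper) is moved by more than 15 mm or picked up (distance of any of jar, dropper, cup, scraper from where it was at the start of the episode above 0.015 m).
It also fails if it takes over 54 s, if anything falls off the work surface, if the arm or the gripper's body presses on something with over 40 N, if the wrist force passes 120 N, or if a joint passes its speed limit or range.

## Working session

There is one attempt and no reset: what is moved stays moved. The work goes in short steps, Python scripts to look and compute and a tool call to move; the robot and the scene stay as the last step left them, time stands still between calls to the robot, and variables do not carry over. Pictures are saved under pics/ and viewed, at most 10 in all, crops included, and the job is handed in when it is done.

Besides the shell and the picture viewer there is one more tool, called by a JSON object that holds its "op" and its "data". carry_out: Moves the arm, as the interface text tells. Its arguments: {"type":"object","properties":{"motion":{"type":"string"},"claw":{"type":"number"}},"required":["motion"]}

```bash
mkdir -p pics; python3 - <<'E'
from station import *
import cv2,numpy as np,pickle
s=sense();print(s)
d={}
for n in("scene","top"):
    d[n]=snapshot(n);cv2.imwrite(f"pics/{n}0.png",d[n]["pixels"]);print(n,{k:v for k,v in d[n].items() if k!="pixels"})
pickle.dump(d,open("d0.pkl","wb"))
E
```

```text
{'clock': 0.0, 'joint_positions': array([ 7.02170348e+01,  2.83135293e+01,  7.71277976e+01,  2.13888852e-03,
        7.46271272e+01, -5.47005710e+00]), 'qvel': array([ 0.02951227, -0.00946966,  0.06728857,  0.05719139, -0.00580762,
       -0.04655515]), 'tau': array([ 7.76831839e-04, -8.78850818e+01, -3.81849861e+01,  7.07274210e-02,
        5.34702942e-02, -1.87503842e-04]), 'eef_pos': array([0.1543494 , 0.60525238, 0.21334902]), 'ee_rot': array([[-9.68957576e-01,  2.47226665e-01, -4.38243823e-04],
       [ 2.47227008e-01,  9.68956950e-01, -1.11205562e-03],
       [ 1.49709596e-04, -1.18588043e-03, -9.99999286e-01]]), 'wrist_force': array([-0.00995391, -0.2702515 , -0.26199268]), 'moment': array([ 0.06013389, -0.01391289,  0.00177695]), 'gripper_force': 0.0, 'opening': 0.09145222109393897}
scene {'fx': 396.3523105129654, 'fy': 396.3523105129654, 'cx': 252.2798076787697, 'cy': 199.95237084552747, 'eye': array([1.31176511, 0.53741029, 0.82046941]), 'attitude': array([[-0.6497303 ,  0.46360259, -0.60243105],
       [ 0.75997389,  0.37839166, -0.52845004],
       [-0.01703592, -0.80118187, -0.59817839]])}
top {'fx': 424.486838397575, 'fy': 424.486838397575, 'cx': 251.12831076764593, 'cy': 188.59522855513757, 'eye': array([ 0.42351367, -0.08509706,  1.38921675]), 'attitude': array([[-0.0051802 , -0.99084762,  0.13488576],
       [-0.99994845,  0.00395464, -0.00935223],
       [ 0.00873321, -0.13492725, -0.99081702]])}
```

View pics/scene0.png

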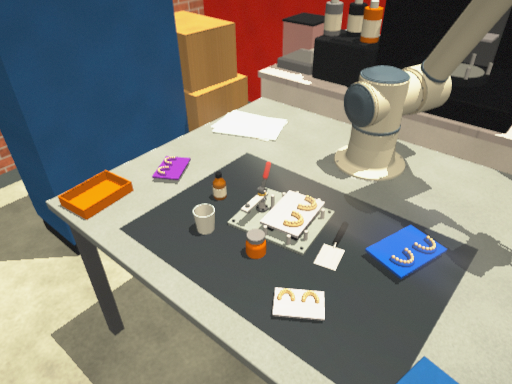

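View pics/top0.png

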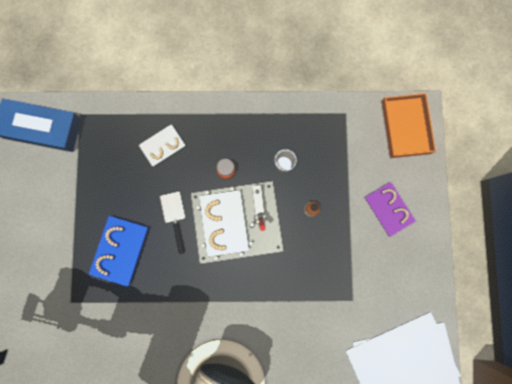

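Platform candidates in the top view are: the white plate in the stand (220,222), a smaller white plate (162,145), blue (118,252) and purple (390,208). I choose the white one in the stand, because it is the larger non-blue, non-purple plate. The strap points up in the image at (258,195), and the red lever is at (262,224). Next is a close crop.

```bash
cat > h.py <<'E'
import numpy as np,cv2,pickle
def ray(c,u,v):
    d=c["attitude"]@np.array([(u-c["cx"])/c["fx"],(v-c["cy"])/c["fy"],1]);return c["eye"],d
def plane(c,u,v,z):
    e,d=ray(c,u,v);return e+d*(z-e[2])/d[2]
def proj(c,p):
    q=c["attitude"].T@(np.asarray(p)-c["eye"]);return np.array([c["cx"]+c["fx"]*q[0]/q[2],c["cy"]+c["fy"]*q[1]/q[2]])
E
python3 - <<'E'
from h import *
d=pickle.load(open("d0.pkl","rb"))
t=d["top"]["pixels"][170:275,180:295];s=d["scene"]["pixels"][180:260,220:345]
a=cv2.resize(t,None,fx=5,fy=5,interpolation=cv2.INTER_CUBIC);cv2.imwrite("pics/tc.png",a)
hsv=cv2.cvtColor(d["top"]["pixels"],cv2.COLOR_BGR2HSV).astype(int)
g=cv2.cvtColor(d["top"]["pixels"],cv2.COLOR_BGR2GRAY)
m=np.zeros_like(g);m[170:275,188:295]=(g[170:275,188:295]>100)*255
m=cv2.morphologyEx(m,cv2.MORPH_OPEN,np.ones((3,3)))
m=cv2.morphologyEx(m,cv2.MORPH_CLOSE,np.ones((9,9)))
c=max(cv2.findContours(m,0,2)[0],key=cv2.contourArea)
w=np.array([plane(d["top"],*p[0],.012)[:2] for p in c],np.float32)
print("base",cv2.minAreaRect(w),cv2.minAreaRect(c))
print(cv2.boxPoints(cv2.minAreaRect(w)))
for n in d:
    h=cv2.cvtColor(d[n]["pixels"],cv2.COLOR_BGR2HSV);r=((h[...,0]<6)|(h[...,0]>174))&(h[...,1]>150)&(h[...,2]>80)
    k,l,st,ce=cv2.connectedComponentsWithStats(r.astype(np.uint8))
    print(n,[(st[i].tolist(),ce[i].round(1).tolist()) for i in range(1,k) if 12<st[i,4]<1000])
E
```

```text
base ((0.5232301354408264, -0.04678568243980408), (0.3137972056865692, 0.27856189012527466), 7.871920585632324) ((235.75436401367188, 216.09620666503906), (96.23444366455078, 86.57260131835938), 82.64761352539062)
[[ 0.34873423  0.06969407]
 [ 0.38688585 -0.20624283]
 [ 0.697726   -0.16326544]
 [ 0.6595744   0.11267146]]
scene [([340, 0, 15, 30, 190], [345.5, 12.3]), ([363, 0, 8, 6, 31], [366.8, 1.9]), ([379, 0, 7, 12, 48], [382.4, 3.5]), ([380, 19, 3, 15, 16], [381.0, 26.2]), ([263, 162, 7, 16, 58], [266.2, 170.3])]
top [([261, 225, 3, 5, 13], [262.0, 227.0])]
```

View pics/tc.png

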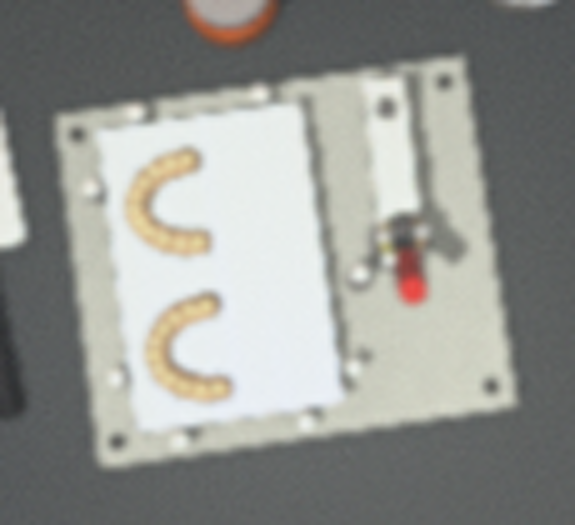

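The crop shows the large white platform with two beige arches. The strap runs up, with its end near crop (383,78) and lock nut at (387,107). The stud is near (403,232), the stop pin at (359,274) and the red grip tip at (412,290). Now I fit the stand pose.

```bash
python3 - <<'E'
from h import *
d=pickle.load(open("d0.pkl","rb"));c=d["top"]
P=lambda x,y,z:plane(c,180+x/5-.4,170+y/5-.4,z)
# stand: +x image up, +y image left
obs=[(55,115,115,155,12),(463,57,115,-115,12),(518,405,-115,-115,12),(102,467,-115,155,12),
(95,130,96,125,50),(300,100,96,-5,50),(343,402,-96,-5,50),(140,432,-96,125,50),(359,274,-19,-26,67)]
W=np.array([P(a,b,z/1000)[:2] for a,b,_,_,z in obs]);S=np.array([[x,y] for _,_,x,y,_ in obs])/1000
def fit(S,W):
    a,b=S-S.mean(0),W-W.mean(0);U,_,V=np.linalg.svd(a.T@b);R=(U@V).T;return R,W.mean(0)-R@S.mean(0)
R,t=fit(S,W);print(np.degrees(np.arctan2(R[1,0],R[0,0])),t,np.linalg.det(R));print(((W-t)@R-S)*1000)
tow=lambda x,y:R@[x,y]+t
stud=tow(0,-.055);print("stud",stud,"pin",tow(-.019,-.026))
nut=P(387,107,.08)[:2];print("nut",nut,"in stand mm",(R.T@(nut-t)*1000))
v=R.T@(nut-stud);print("len",np.linalg.norm(v),"strap rad",np.arctan2(v[0],v[1]))
tip=P(412,290,.17)[:2];print("tip",tip,np.linalg.norm(tip-stud))
e=95*np.array([np.cos(np.radians(65)),np.sin(np.radians(65))]);print("exp tip",e)
np.savez("pose.npz",R=R,t=t)
E
```

```text
8.175180052382125 [ 0.50681318 -0.06979203] 0.9999999999999999
[[-5.71012477e-02 -3.05531774e-01]
 [-1.11046177e+00  1.19766610e-03]
 [ 1.96510661e-01 -1.48930827e-01]
 [ 6.91555716e-01 -8.88755997e-01]
 [ 2.09759700e-01  1.48132564e+00]
 [ 2.06036478e-01  2.82708149e-02]
 [-1.91409793e-02  8.11801868e-01]
 [ 3.22810165e-01 -1.43621753e+00]
 [-4.39968720e-01  4.56840142e-01]]
stud [ 0.51463419 -0.12423311] pin [ 0.49170346 -0.09822962]
nut [ 0.59412245 -0.11568173] in stand mm [ 79.89649861 -57.83876147]
len 0.07994691399453786 strap rad 1.6063118732335138
tip [ 0.47664327 -0.12715481] 0.03810310152513805
exp tip [40.14873487 86.09923977]
```

```bash
cat >> h.py <<'E'
Z=np.load("pose.npz");R,T=Z["R"],Z["t"];STUD=R@[0,-.055]+T
def strap(r,o,a):
    """TCP xy and yaw: r along strap, o to its clockwise side (m), at strap angle a; tool x along the strap"""
    u=R@[np.sin(a),np.cos(a)];v=np.array([u[1],-u[0]]);return *(STUD+r*u+o*v),np.degrees(np.arctan2(u[1],u[0]))
def go(x,y,z,yaw):
    from station import sense
    s=sense();E=s["ee_rot"];sh=E.T@(np.array([x,y,z])-s["eef_pos"])*1000
    y0=np.degrees(np.arctan2(E[1,0],E[0,0]));t=-np.radians((yaw-y0+180)%360-180)
    print("target",np.round([x,y,z,yaw],4),"t",s["clock"],"F",s["wrist_force"].round(1),"shift",sh.round(1),"turn",round(t,3))
E
python3 - <<'E'
from h import *
x,y,w=strap(.075,.042,1.606);go(x,y,.213,w)
E
```

```text
target [ 0.5937 -0.1579  0.213   6.1582] t 0.1 F [-0.5 -0.3 -0.5] shift [-614.3 -631.     1. ] turn 2.784
```

{"op": "carry_out", "data": {"motion": "-25.6 -26.3 0 0.116;-51.2 -52.6 0 0.232;-76.8 -78.9 0 0.348;-102.4 -105.2 0 0.464;-128 -131.5 0 0.58", "claw": 1}}

```text
clock: 0.6
eef_pos: [0.2464, 0.4451, 0.2137]
ee_rot: [[-0.672, 0.741, -0.0], [0.741, 0.672, -0.0], [-0.0, -0.0, -1.0]]
wrist_force: [1.4, -0.7, -0.2]
opening: 0.054
gripper_force: 0.0
```

{"op": "carry_out", "data": {"motion": "-35.8 -8 0 0.116;-71.6 -16 0 0.232;-107.4 -24 0 0.348;-143.2 -32 0 0.464;-179 -40 0 0.58"}}

```text
clock: 1.1
eef_pos: [0.3377, 0.2861, 0.2138]
ee_rot: [[-0.156, 0.988, -0.0], [0.988, 0.156, -0.0], [-0.0, -0.0, -1.0]]
wrist_force: [0.4, -0.2, -0.9]
opening: 0.0141
gripper_force: 0.0
```

{"op": "carry_out", "data": {"motion": "-34.3 13 0 0.116;-68.6 26 0 0.232;-102.9 39 0 0.348;-137.2 52 0 0.464;-171.5 65 0 0.58"}}

```text
clock: 1.6
eef_pos: [0.4294, 0.1272, 0.2139]
ee_rot: [[0.411, 0.912, -0.0], [0.912, -0.411, 0.0], [-0.0, -0.0, -1.0]]
wrist_force: [0.7, 0.2, 0.1]
opening: 0.0004
gripper_force: 0.0
```

{"op": "carry_out", "data": {"motion": "-21.6 29.7 0 0.116;-43.2 59.4 0 0.232;-64.8 89.1 0 0.348;-86.4 118.8 0 0.464;-108 148.5 0 0.58"}}

```text
clock: 2.1
eef_pos: [0.5211, -0.0319, 0.2137]
ee_rot: [[0.844, 0.537, -0.0], [0.537, -0.844, 0.0], [-0.0, -0.0, -1.0]]
wrist_force: [0.5, 0.6, -0.4]
opening: 0.0007
gripper_force: 0.0
```

{"op": "carry_out", "data": {"motion": "-1.8 36.6 0 0.116;-3.6 73.2 0 0.232;-5.4 109.8 0 0.348;-7.2 146.4 0 0.464;-7.2 146.4 0 0.464"}}

```text
clock: 2.6
eef_pos: [0.5955, -0.1612, 0.2133]
ee_rot: [[0.995, 0.101, 0.001], [0.101, -0.995, -0.001], [0.001, 0.001, -1.0]]
wrist_force: [-0.1, 0.1, 0.1]
opening: 0.0003
gripper_force: 0.0
```

```bash
python3 - <<'E'
from h import *
from station import *
x,y,w=strap(.075,.042,1.606);go(x,y,.060,w)
s=sense();print(s["opening"],s["joint_positions"].round(1));p=snapshot("wrist");cv2.imwrite("pics/w1.png",p["pixels"])
E
```

```text
target [ 0.5937 -0.1579  0.06    6.1582] t 2.6 F [-0.1  0.1  0.1] shift [ -1.5  -3.5 153.3] turn -0.007
0.00034874592974379294 [-20.7  27.6  78.4  -0.   73.9  63.6]
```

View pics/w1.png

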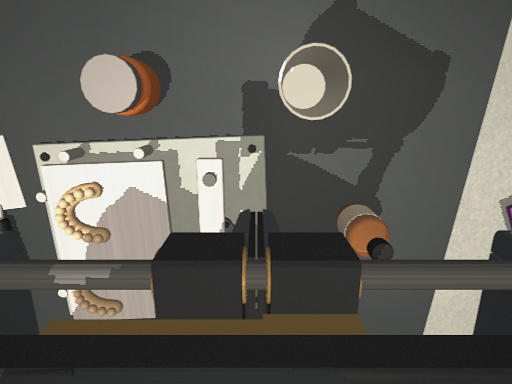

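The wrist view shows the closed fingertips at (257,225), just to the right of the strap (lock nut at 209,180). The dropper at (365,232) is clear. Descending beside the strap.

{"op": "carry_out", "data": {"motion": "-1 -2 35 0;-1 -2 75 0;-1 -2 115 0;-1 -2 145 0;-1 -2 153 0"}}

```text
clock: 3.15
eef_pos: [0.5903, -0.1539, 0.058]
ee_rot: [[0.994, 0.109, -0.005], [0.109, -0.994, 0.002], [-0.005, -0.003, -1.0]]
wrist_force: [0.1, -0.6, 0.4]
opening: 0.0002
gripper_force: 0.0
```

{"op": "carry_out", "data": {"motion": "0 -3 0 0;0 -6 0 0;0 -9 0 0;0 -11 0 0;0 -11 0 0"}}

```text
clock: 3.65
eef_pos: [0.5918, -0.1444, 0.0618]
ee_rot: [[0.994, 0.108, 0.001], [0.108, -0.994, -0.0], [0.001, 0.0, -1.0]]
wrist_force: [-0.6, -0.3, -0.2]
opening: 0.0008
gripper_force: 0.0
```

```bash
python3 - <<'E'
from h import *
x,y,w=strap(.075,.0265,1.606);go(x,y,.060,w)
for a in (.05,.1,.15,.2,.25):
    r,o=75,27;print(a,(r*np.cos(a)+o*np.sin(a)-r).round(1),(-r*np.sin(a)+o*np.cos(a)-o).round(1),-a)
E
```

```text
target [ 0.592  -0.1425  0.06    6.1582] t 3.65 F [-0.6 -0.3 -0.2] shift [ 0.4 -1.8  1.8] turn 0.001
0.05 1.3 -3.8 -0.05
0.1 2.3 -7.6 -0.1
0.15 3.2 -11.5 -0.15
0.2 3.9 -15.4 -0.2
0.25 4.3 -19.4 -0.25
```

{"op": "carry_out", "data": {"motion": "1.3 -3.8 1 -0.05;2.3 -7.6 1 -0.1;3.2 -11.5 1 -0.15;3.9 -15.4 1 -0.2;4.3 -19.4 1 -0.25"}}

```text
clock: 4.15
eef_pos: [0.5943, -0.1252, 0.0604]
ee_rot: [[0.936, 0.352, 0.001], [0.352, -0.936, -0.001], [0.001, 0.001, -1.0]]
wrist_force: [1.1, -1.7, -0.3]
opening: 0.0001
gripper_force: 1.0
```

{"op": "carry_out", "data": {"motion": "1.3 -3.8 0 -0.05;2.3 -7.6 0 -0.1;3.2 -11.5 0 -0.15;3.9 -15.4 0 -0.2;4.3 -19.4 0 -0.25"}}

```text
clock: 4.65
eef_pos: [0.5917, -0.1054, 0.0605]
ee_rot: [[0.82, 0.573, 0.002], [0.573, -0.82, -0.001], [0.001, 0.001, -1.0]]
wrist_force: [1.5, -1.9, 0.1]
opening: 0.0005
gripper_force: 1.0
```

```bash
python3 - <<'E'
from h import *
from station import *
x,y,w=strap(.075,.0265,1.106);go(x,y,.060,w)
p=snapshot("wrist");cv2.imwrite("pics/w2.png",p["pixels"])
E
```

```text
target [ 0.5913 -0.1032  0.06   34.806 ] t 4.65 F [ 1.5 -1.9  0.1] shift [ 1.  -2.1  0.5] turn 0.002
```

View pics/w2.png

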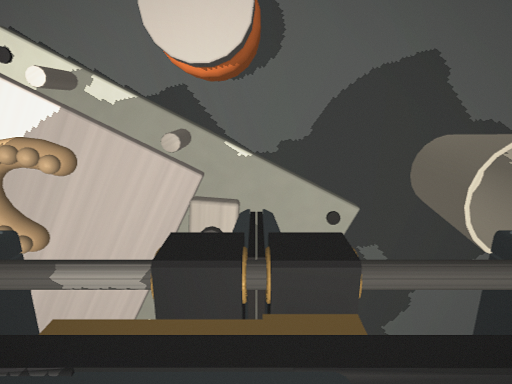

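The wrist view shows the strap end (215,215) following the fingertip and parallel to the tool, and the 2.4 N force matches the stated drag. Continuing the arc.

{"op": "carry_out", "data": {"motion": "1.3 -3.8 0 -0.05;2.3 -7.6 0 -0.1;3.2 -11.5 0 -0.15;3.9 -15.4 0 -0.2;4.3 -19.4 0 -0.25"}}

```text
clock: 5.2
eef_pos: [0.5841, -0.087, 0.0604]
ee_rot: [[0.653, 0.757, 0.002], [0.757, -0.653, -0.0], [0.001, 0.002, -1.0]]
wrist_force: [1.7, 0.1, -0.3]
opening: 0.0006
gripper_force: 1.1
```

{"op": "carry_out", "data": {"motion": "1.3 -3.8 0 -0.05;2.3 -7.6 0 -0.1;3.2 -11.5 0 -0.15;3.9 -15.4 0 -0.2;4.3 -19.4 0 -0.25"}}

```text
clock: 5.7
eef_pos: [0.5722, -0.071, 0.0604]
ee_rot: [[0.446, 0.895, 0.002], [0.895, -0.446, -0.0], [0.0, 0.002, -1.0]]
wrist_force: [1.7, -0.3, 0.8]
opening: 0.0004
gripper_force: 1.1
```

{"op": "carry_out", "data": {"motion": "1.3 -3.8 0 -0.05;2.3 -7.6 0 -0.1;3.2 -11.5 0 -0.15;3.9 -15.4 0 -0.2;4.3 -19.4 0 -0.25"}}

```text
clock: 6.2
eef_pos: [0.5567, -0.0585, 0.0604]
ee_rot: [[0.211, 0.978, 0.002], [0.978, -0.211, -0.0], [0.0, 0.002, -1.0]]
wrist_force: [1.9, 0.4, -0.4]
opening: 0.0003
gripper_force: 1.1
```

{"op": "carry_out", "data": {"motion": "1.3 -3.8 0 -0.05;2.3 -7.6 0 -0.1;3.2 -11.5 0 -0.15;3.9 -15.4 0 -0.2;3.9 -15.4 0 -0.2"}}

```text
clock: 6.7
eef_pos: [0.5418, -0.0513, 0.0603]
ee_rot: [[0.013, 1.0, 0.001], [1.0, -0.013, 0.0], [0.0, 0.001, -1.0]]
wrist_force: [1.8, 1.1, 0.3]
opening: 0.0003
gripper_force: 0.4
```

```bash
python3 - <<'E'
from h import *
x,y,w=strap(.075,.0265,0);go(x,y,.060,w)
E
```

```text
target [ 5.30200e-01 -4.62000e-02  6.00000e-02  9.81752e+01] t 6.7 F [1.8 1.1 0.3] shift [  4.9 -11.7   0.3] turn -0.156
```

{"op": "carry_out", "data": {"motion": "1.2 -3 0 -0.04;2.4 -6 0 -0.08;3.6 -9 0 -0.12;4.9 -11 0 -0.156;4.9 -11 0 -0.156"}}

```text
clock: 7.2
eef_pos: [0.5312, -0.0465, 0.0602]
ee_rot: [[-0.141, 0.99, 0.001], [0.99, 0.141, -0.0], [-0.0, 0.001, -1.0]]
wrist_force: [0.6, -0.2, 0.7]
opening: 0.0006
gripper_force: 0.5
```

{"op": "carry_out", "data": {"motion": "0 -1 0 0;0 -2 0 0;0 -3 0 0;0 -3.5 0 0;0 -3.5 0 0"}}

```text
clock: 7.7
eef_pos: [0.5274, -0.0468, 0.0599]
ee_rot: [[-0.142, 0.99, -0.0], [0.99, 0.142, 0.0], [0.0, -0.0, -1.0]]
wrist_force: [1.9, 0.7, 0.6]
opening: 0.0004
gripper_force: 0.9
```

{"op": "carry_out", "data": {"motion": "0 -1 0 0;0 -2 0 0;0 -3 0 0;0 -3 0 0;0 -3 0 0"}}

```text
clock: 8.2
eef_pos: [0.5255, -0.047, 0.0601]
ee_rot: [[-0.142, 0.99, 0.002], [0.99, 0.142, 0.0], [-0.0, 0.002, -1.0]]
wrist_force: [6.3, 6.0, 0.2]
opening: 0.0005
gripper_force: 3.8
```

{"op": "carry_out", "data": {"motion": "0 -0.5 0 0;0 -1 0 0;0 -1.5 0 0;0 -2 0 0;0 -2 0 0"}}

```text
clock: 8.7
eef_pos: [0.5246, -0.0471, 0.0604]
ee_rot: [[-0.142, 0.99, 0.004], [0.99, 0.142, 0.0], [-0.0, 0.004, -1.0]]
wrist_force: [12.3, 9.4, -2.0]
opening: 0.0008
gripper_force: 6.6
```

The force has risen to 15 N, so the strap is at its stop. Backing off and rising.

{"op": "carry_out", "data": {"motion": "0 6 0 0;0 14 0 0;0 16 -20 0;0 16 -60 0;0 16 -100 0"}}

```text
clock: 9.2
eef_pos: [0.5376, -0.0451, 0.1605]
ee_rot: [[-0.143, 0.99, -0.003], [0.99, 0.143, 0.0], [0.001, -0.003, -1.0]]
wrist_force: [1.0, -0.4, 0.9]
opening: 0.0004
gripper_force: 0.0
```

{"op": "carry_out", "data": {"motion": "0 0 -30 0;0 0 -60 0;0 0 -65 0;0 0 -65 0"}}

```text
clock: 9.6
eef_pos: [0.5386, -0.0453, 0.2255]
ee_rot: [[-0.142, 0.99, 0.001], [0.99, 0.142, -0.0], [-0.001, 0.001, -1.0]]
wrist_force: [-0.3, 0.2, -0.9]
opening: 0.0005
gripper_force: 0.0
```

```bash
python3 - <<'E'
from h import *
from station import *
x,y,w=strap(.010,0,0);go(x,y,.220,w)
p=snapshot("top");cv2.imwrite("pics/t2.png",p["pixels"][170:275,180:295].repeat(5,0).repeat(5,1))
p=snapshot("scene");cv2.imwrite("pics/s2.png",p["pixels"][130:270,200:360].repeat(4,0).repeat(4,1))
E
```

```text
target [ 0.5132 -0.1143  0.22   98.1752] t 9.6 F [-0.3  0.2 -0.9] shift [-64.7 -35.    5.5] turn 0.0
```

View pics/s2.png

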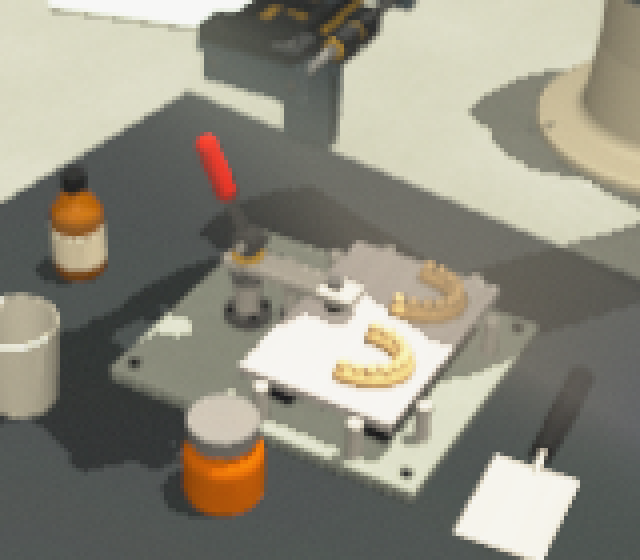

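The scene crop shows the strap lying over the platform (nose at 340,290) and the red lever still up (215,165). Moving over the stud, then down behind the lever.

{"op": "carry_out", "data": {"motion": "0 -35 0 0;-30 -35 0 0;-62 -35 4 0;-62 -35 35 0;-62 -35 66 0"}}

```text
clock: 10.2
eef_pos: [0.5122, -0.1124, 0.1572]
ee_rot: [[-0.141, 0.99, -0.0], [0.99, 0.141, 0.0], [0.0, -0.0, -1.0]]
wrist_force: [-0.1, 0.5, -0.2]
opening: 0.0005
gripper_force: 0.0
```

```bash
python3 - <<'E'
from h import *
for th in (65,55,45,35,25,15,5,0,-4,-6):
    t=np.radians(th);s=.072;c=s*np.cos(t)-.009*np.sin(t);z=.088+s*np.sin(t)+.009*np.cos(t)
    x,y,w=strap(-(c-.016),0,0);print(th,end=" ");go(x,y,z,w)
E
```

```text
65 target [ 0.5155 -0.1304  0.1571 98.1752] t 10.2 F [-0.1  0.5 -0.2] shift [-18.3   0.7   0.2] turn -0.001
55 target [ 0.5172 -0.142   0.1521 98.1752] t 10.2 F [-0.1  0.5 -0.2] shift [-30.    0.7   5.1] turn -0.001
45 target [ 0.5187 -0.1525  0.1453 98.1752] t 10.2 F [-0.1  0.5 -0.2] shift [-40.6   0.8  11.9] turn -0.001
35 target [ 0.52   -0.1617  0.1367 98.1752] t 10.2 F [-0.1  0.5 -0.2] shift [-49.9   0.8  20.5] turn -0.001
25 target [ 0.5211 -0.1692  0.1266 98.1752] t 10.2 F [-0.1  0.5 -0.2] shift [-57.5   0.8  30.6] turn -0.001
15 target [ 0.5219 -0.1749  0.1153 98.1752] t 10.2 F [-0.1  0.5 -0.2] shift [-63.3   0.8  41.9] turn -0.001
5 target [ 0.5224 -0.1786  0.1032 98.1752] t 10.2 F [-0.1  0.5 -0.2] shift [-67.    0.8  54. ] turn -0.001
0 target [ 5.22600e-01 -1.79700e-01  9.70000e-02  9.81752e+01] t 10.2 F [-0.1  0.5 -0.2] shift [-68.    0.8  60.2] turn -0.001
-4 target [ 5.22700e-01 -1.80100e-01  9.20000e-02  9.81752e+01] t 10.2 F [-0.1  0.5 -0.2] shift [-68.5   0.8  65.3] turn -0.001
-6 target [ 5.22700e-01 -1.80200e-01  8.94000e-02  9.81752e+01] t 10.2 F [-0.1  0.5 -0.2] shift [-68.6   0.8  67.8] turn -0.001
```

{"op": "carry_out", "data": {"motion": "-6 0.7 0 0;-12 0.7 0 0;-18 0.7 0 0;-24 0.7 2.5 0;-30 0.7 5 0"}}

```text
clock: 10.7
eef_pos: [0.5181, -0.1416, 0.1547]
ee_rot: [[-0.143, 0.99, 0.002], [0.99, 0.143, -0.0], [-0.001, 0.002, -1.0]]
wrist_force: [-0.5, 2.9, 2.7]
opening: 0.0005
gripper_force: 2.0
```

{"op": "carry_out", "data": {"motion": "-5.5 0 3 0;-10.5 0 7 0;-15 0 11 0;-20 0 15.5 0;-24 0 20.5 0"}}

```text
clock: 11.2
eef_pos: [0.5211, -0.1655, 0.1331]
ee_rot: [[-0.143, 0.99, 0.0], [0.99, 0.143, -0.0], [-0.0, 0.0, -1.0]]
wrist_force: [0.9, 0.3, 4.7]
opening: 0.0005
gripper_force: 2.3
```

{"op": "carry_out", "data": {"motion": "-2.5 0 5 0;-5 0 11 0;-7 0 17 0;-9 0 23 0;-10 0 26 0"}}

```text
clock: 11.7
eef_pos: [0.5224, -0.1755, 0.1069]
ee_rot: [[-0.142, 0.99, 0.0], [0.99, 0.142, -0.001], [-0.001, -0.0, -1.0]]
wrist_force: [0.9, -2.0, 5.4]
opening: 0.0005
gripper_force: 2.4
```

Going well. Now the last stretch, down until the force rises.

{"op": "carry_out", "data": {"motion": "-1 0 4 0;-1.5 0 7 0;-2 0 10 0;-2 0 13 0;-2 0 13 0"}}

```text
clock: 12.2
eef_pos: [0.5228, -0.1773, 0.0942]
ee_rot: [[-0.143, 0.99, 0.0], [0.99, 0.143, -0.001], [-0.001, 0.0, -1.0]]
wrist_force: [1.6, -2.9, 3.5]
opening: 0.0003
gripper_force: 1.9
```

{"op": "carry_out", "data": {"motion": "0 0 1 0;0 0 2 0;0 0 3 0;0 0 3 0;0 0 3 0"}}

```text
clock: 12.7
eef_pos: [0.5231, -0.1776, 0.0921]
ee_rot: [[-0.143, 0.99, 0.001], [0.99, 0.143, -0.001], [-0.002, 0.001, -1.0]]
wrist_force: [-2.2, -4.6, 17.0]
opening: 0.0005
gripper_force: 8.0
```

{"op": "carry_out", "data": {"motion": "0 0 1 0;0 0 2 0;0 0 2 0;0 0 2 0"}}

```text
clock: 13.1
eef_pos: [0.5234, -0.1778, 0.0908]
ee_rot: [[-0.143, 0.99, 0.002], [0.99, 0.143, -0.002], [-0.002, 0.002, -1.0]]
wrist_force: [-4.3, -4.4, 29.7]
opening: 0.0008
gripper_force: 14.6
```

The force has climbed to a hard stop at z ≈ 0.091, as predicted for -4°. Lifting off to check.

{"op": "carry_out", "data": {"motion": "0 0 -15 0;0 0 -45 0;0 0 -85 0;0 0 -120 0;0 0 -120 0"}}

```text
clock: 13.6
eef_pos: [0.5244, -0.1775, 0.2134]
ee_rot: [[-0.143, 0.99, 0.006], [0.99, 0.143, -0.003], [-0.003, 0.005, -1.0]]
wrist_force: [-0.1, -0.4, -0.9]
opening: 0.0002
gripper_force: 0.0
```

{"op": "carry_out", "data": {"motion": "30 0 -30 0;70 0 -40 0;110 0 -40 0;150 0 -40 0;150 0 -40 0"}}

```text
clock: 14.1
eef_pos: [0.4996, -0.0245, 0.2485]
ee_rot: [[-0.146, 0.989, -0.002], [0.989, 0.146, 0.001], [0.002, -0.002, -1.0]]
wrist_force: [0.3, 0.5, 0.1]
opening: 0.0004
gripper_force: 0.0
```

```bash
python3 - <<'E'
from station import *
from h import *
s=sense();print(s["clock"],s["wrist_force"].round(1))
p=snapshot("scene")["pixels"][130:270,200:360];q=snapshot("top")["pixels"][160:300,170:330]
cv2.imwrite("pics/e.png",np.hstack([cv2.resize(i,(400,350),interpolation=cv2.INTER_CUBIC) for i in (p,q)]))
E
```

```text
14.1 [0.3 0.5 0.1]
```

View pics/e.png

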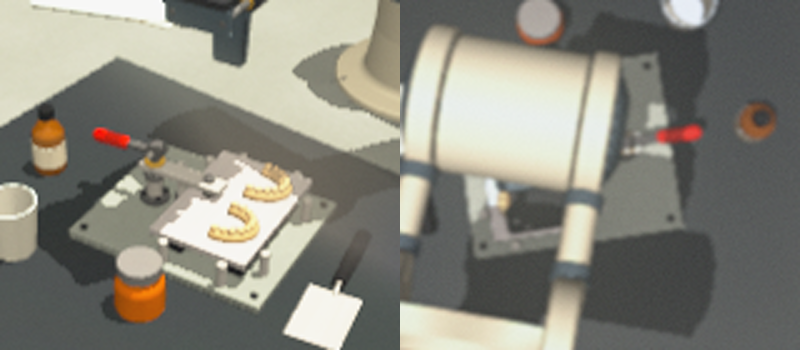

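The left view shows the red lever lying level, pointing away from the nose (110,136), with the strap over the platform and the bystanders in place. One numeric check before handing in.

```bash
python3 - <<'E'
from station import *
from h import *
for n in("scene","top"):
    c=snapshot(n);h=cv2.cvtColor(c["pixels"],cv2.COLOR_BGR2HSV);r=(((h[...,0]<6)|(h[...,0]>174))&(h[...,1]>150)&(h[...,2]>80)).astype(np.uint8)
    a,b=(200,130) if n=="scene" else (260,190)
    k=r[b:b+120,a:a+100];ys,xs=np.nonzero(k);
    print(n,len(xs),xs.mean()+a,ys.mean()+b,xs.min()+a,xs.max()+a)
    for t in (0,-4,-15,5):
        t=np.radians(t);x,y,_=strap(-.066*np.cos(t),0,0);print(np.degrees(t).round(),proj(c,[x,y,.088+.066*np.sin(t)]).round(1))
E
```

```text
scene 76 243.93421052631578 184.51315789473685 237 251
0.0 [243.7 183.6]
-4.0 [243.8 184.8]
-15.0 [244.4 188.1]
5.0 [243.7 182.2]
top 78 281.6025641025641 213.12820512820514 273 289
0.0 [281.3 213.2]
-4.0 [281.1 213.3]
-15.0 [280.1 213.7]
5.0 [281.3 213.1]
```

The lever is at about -4° and the strap at 0.

```bash
python3 -c "
from station import *
print(sign_off())"
```

```text
the job is handed in; nothing more can be done
None
```

The job is handed in: the strap is against its stop pin over the platform, the cam lever is fully down at about -4°, and the platform and bystanders look unmoved in the last pictures. `sign_off()` gave no verdict, and I could not measure the foot's contact force directly.

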